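Book out the bins in picking order

TASK

Book out today's order at the parts counter: with closed fingertips, lightly press down the yellow button, then the blue one, then the green one, so that each stays down on its bin. Leave the red button up, press gently without jabbing, and do not lift, shove or tip any bin or disturb the parts in them and the things standing around.

Things in the scene. Friction and masses are not known exactly. Their poses are not given: they have to be found in the camera images.
- bin_yellow: loose blue-grey steel bin (0.9 kg) with the yellow button in front, standing on the table. Origin at the underside, x from button end to back. Open box: x -45 to 110 mm, y +-50 mm, walls 85 mm high, front wall 55 mm with a bent tab. Black button housing, 40 x 50 mm, top at 55 mm, centred at x -90 mm on a flat foot as wide as the bin that ends at x -110 mm. The order of the bins varies
- top_yellow (a point): centre of the top face of the yellow button, a round cap 34 mm across, 17 mm proud of its housing when up (72 mm above the table), 7 mm when down; moves with the cap; z points up
- button_yellow (a joint): how far the yellow button is down, m: 0 up, 0.010 at its stop. The cap is rubber-mounted and first gives about 1 mm per 3 N (at most 6 mm, springs back); this value is the plunger under it, which moves at a steady 3.5 N or a little more and stays where left. Pressed: beyond 0.007; untouched: below 0.003. More than 20 N on a bin or its button is a jab, not a light press
- bin_blue: loose blue-grey steel bin (0.9 kg) with the blue button in front, standing on the table. Origin at the underside, x from button end to back. Open box: x -45 to 110 mm, y +-50 mm, walls 85 mm high, front wall 55 mm with a bent tab. Black button housing, 40 x 50 mm, top at 55 mm, centred at x -90 mm on a flat foot as wide as the bin that ends at x -110 mm. The order of the bins varies
- top_blue (a point): centre of the top face of the blue button, a round cap 34 mm across, 17 mm proud of its housing when up (72 mm above the table), 7 mm when down; moves with the cap; z points up
- button_blue (a joint): how far the blue button is down, m: 0 up, 0.010 at its stop. The cap is rubber-mounted and first gives about 1 mm per 3 N (at most 6 mm, springs back); this value is the plunger under it, which moves at a steady 3.5 N or a little more and stays where left. Pressed: beyond 0.007; untouched: below 0.003. More than 20 N on a bin or its button is a jab, not a light press
- bin_green: loose blue-grey steel bin (0.9 kg) with the green button in front, standing on the table. Origin at the underside, x from button end to back. Open box: x -45 to 110 mm, y +-50 mm, walls 85 mm high, front wall 55 mm with a bent tab. Black button housing, 40 x 50 mm, top at 55 mm, centred at x -90 mm on a flat foot as wide as the bin that ends at x -110 mm. The order of the bins varies
- top_green (a point): centre of the top face of the green button, a round cap 34 mm across, 17 mm proud of its housing when up (72 mm above the table), 7 mm when down; moves with the cap; z points up
- button_green (a joint): how far the green button is down, m: 0 up, 0.010 at its stop. The cap is rubber-mounted and first gives about 1 mm per 3 N (at most 6 mm, springs back); this value is the plunger under it, which moves at a steady 3.5 N or a little more and stays where left. Pressed: beyond 0.007; untouched: below 0.003. More than 20 N on a bin or its button is a jab, not a light press
- bin_red: loose blue-grey steel bin (0.9 kg) with the red button in front, standing on the table. Origin at the underside, x from button end to back. Open box: x -45 to 110 mm, y +-50 mm, walls 85 mm high, front wall 55 mm with a bent tab. Black button housing, 40 x 50 mm, top at 55 mm, centred at x -90 mm on a flat foot as wide as the bin that ends at x -110 mm. The order of the bins varies
- top_red (a point): centre of the top face of the red button, a round cap 34 mm across, 17 mm proud of its housing when up (72 mm above the table), 7 mm when down; moves with the cap; z points up
- button_red (a joint): how far the red button is down, m: 0 up, 0.010 at its stop. The cap is rubber-mounted and first gives about 1 mm per 3 N (at most 6 mm, springs back); this value is the plunger under it, which moves at a steady 3.5 N or a little more and stays where left. Pressed: beyond 0.007; untouched: below 0.003. More than 20 N on a bin or its button is a jab, not a light press
- clamp: steel U-clamp lying loose in the yellow button's bin, 60 x 56 x 13 mm; a bystander, origin at its underside
- carton_small: small brown carton 45 x 50 x 55 mm loose in the blue button's bin; a bystander, origin at its underside
- bush: solid copper plug 48 mm across, 30 mm high, loose in the green button's bin; a bystander, origin at its underside
- seal: black rubber disc 56 mm across, 10 mm high, loose in the red button's bin; a bystander, origin at its underside
- bearing: steel ball bearing 62 mm across, 18 mm high, lying loose on the left; a bystander, origin at its underside
- screwdriver: orange-handled screwdriver lying loose beyond the bins; its x axis runs along it to the tip; a bystander
- carton_yellow: yellow carton 70 x 110 x 50 mm loose on the left, next to a fixed blue drawer unit 200 mm high that stands farther left; a bystander, origin at its underside
- spray_can: blue can 52 mm across, 160 mm high, standing loose beyond the bins, before a fixed rack of stock bins 135 mm high at the far edge; a bystander, origin at its underside
- loose_clamp: steel U-clamp 60 x 56 x 13 mm lying loose on the right, next to a fixed bench scale 54 mm high that stands farther right; a bystander, origin at its underside
- carton_white: white carton 100 x 70 x 60 mm, loose on the right; a bystander, origin at its underside
Mind the look-alikes: they are no part of the job. What is shaped like the bin_green but pink is not meant.

How it is judged:
On the way, in this order (a step that is already met when the one before it is completed fails the run):
1. yellow is pressed down while blue, green and red are up (value of joint button_yellow above 0.007 m and value of joint each of button_blue, button_green, button_red below 0.003 m), for 0.1 s.
2. blue is pressed down while green and red are up (value of joint each of button_yellow, button_blue above 0.007 m and value of joint each of button_green, button_red below 0.003 m), for 0.1 s.
3. green is pressed down, red still up (value of joint each of button_yellow, button_blue, button_green above 0.007 m and value of joint button_red below 0.003 m), for 0.1 s.
At the end, for the whole second after the job is handed in: yellow, blue and green buttons are each more than 7 mm down and red less than 3 mm; all four bins stand flat, at rest, within 20 mm of where they began, with their parts still in them; the loose things around have moved less than 25 mm (all of step 3 and distance of each of bin_yellow, bin_blue, bin_green, bin_red from where it was at the start of the episode below 0.02 m and angle between each of bin_yellow, bin_blue, bin_green, bin_red's own z axis and vertical below 0.05 rad and linear speed of each of bin_yellow, bin_blue, bin_green, bin_red below 0.02 m/s and horizontal distance between clamp and bin_yellow below 0.06 m and height (world z) of each of clamp, carton_small, bush, seal below 0.03 m and horizontal distance between carton_small and bin_blue below 0.06 m and horizontal distance between bush and bin_green below 0.06 m and horizontal distance between seal and bin_red below 0.06 m and distance of each of bearing, screwdriver, carton_yellow, spray_can, loose_clamp, carton_white from where it was at the start of the episode below 0.025 m); the robot touches nothing.
It fails at once if blue or green was pressed before yellow, or green before blue ((value of joint button_blue above 0.003 m and value of joint button_yellow below 0.007 m) or (value of joint button_green above 0.003 m and value of joint button_yellow below 0.007 m) or (value of joint button_green above 0.003 m and value of joint button_blue below 0.007 m)).
It fails at once if the red button was pressed (value of joint button_red above 0.003 m).
It fails at once if a bin or its button was pushed with more than 20 N (contact force between any of the fingers, the arm and bin_yellow above 20 N or contact force between any of the fingers, the arm and bin_blue above 20 N or contact force between any of the fingers, the arm and bin_green above 20 N or contact force between any of the fingers, the arm and bin_red above 20 N).
It fails at once if a bin was lifted, tipped or shoved (height (world z) of any of bin_yellow, bin_blue, bin_green, bin_red above 0.01 m or angle between any of bin_yellow, bin_blue, bin_green, bin_red's own z axis and vertical above 0.12 rad or distance of any of bin_yellow, bin_blue, bin_green, bin_red from where it was at the start of the episode above 0.02 m).
It fails at once if a part in a bin was lifted or displaced, or a thing standing around was disturbed (distance of any of clamp, carton_small, bush, seal, bearing, screwdriver, carton_yellow, spray_can, loose_clamp, carton_white from where it was at the start of the episode above 0.025 m).
It also fails if it takes over 51 s, if anything falls off the work surface, if the arm or the gripper's body presses on something with over 40 N, if the wrist force passes 120 N, or if a joint passes its speed limit or range.

ROBOT

A 6-joint arm with a two-finger parallel gripper is mounted at the origin on the work surface. World frame = base frame: x ahead of the robot, y to its left, z up, the work surface at z = 0. Lengths are in m, angles in rad, forces in N, time in s.
With the tool pointing down it reaches from about 0.375 to 0.975 m from the base axis. Payload 3.8 kg.
Tool frame: the origin (TCP) lies midway between the tips of the shut fingers; the grasp point (between the pads) lies 19 mm behind it; z points along the fingers, y is the line along which they close (so a half turn about z gives the same grasp; the last joint's range is limited). The gripper opens to 85 mm and grips with 20 to 120 N. Pads are 22 mm wide; open, the fingers measure 114 mm over their backs; the gripper's body (76 mm by 85 mm) begins 54 mm behind the grasp point. The pads swing forward as they close: fully open they stand 13 mm farther back than shut.
Start: joints at [-1.212, 0.264, 1.604, -0, 1.274, -0.037], TCP at [0.26, -0.623, 0.231] pointing down, gripper open.
Joint ranges: [-2.63, 2.63], [-0.94, 2.18], [0.31, 2.57], [-1.31, 4.45], [0, 2.66], [-2.55, 2.55]. Speed limits (rad/s): [2.57, 2.57, 3.14, 3.14, 3.14, 3.14].

INTERFACE

Orientations are given as a unit quaternion [x, y, z, w].
In Python, from cell import goto, movel, goto_joints, command_gripper, sleep, ik, read_state, camera, calibration, PlanningError, sign_off gives the robot as it stands. The module is installed in compiled form; this text tells all that it offers. Calls block until the motion is done:
- goto(position, orientation): joint-space move of the TCP to a pose.
- movel(position, attitude=None, speed=0.15, stop_force=None): straight line of the TCP; attitude=None keeps the orientation; speed is the mean speed in m/s. With stop_force (N) it stops when the force on the tool has changed by that much, and returns True; else False.
- goto_joints(angles): joint-space move.
- command_gripper(opening): opening from 0.0 (shut) to 1.0 (fully open); the grip force is fixed at half the most; returns when the fingers have stopped.
- sleep(seconds).
- ik(position, orientation): joint angles nearest the present ones, or None.
- read_state(): the state.
- camera(name): name is "scene" or "top" or "wrist"; returns (picture, depth): 420x560x3 uint8, blue, green, red; 420x560 float32, m along the optical axis (not along the pixel's ray), 0 where there is no reading.
- calibration(name): a dict with "fovy" (degrees; the focal length in pixels is half the picture's height over the tangent of half this angle, whatever the lens; pixels are square), "cx", "cy" (the principal point, pixels), "k1" (the pictures are not rectified: a ray, as slopes to the right and down, at radius r is drawn at 1 + k1 r^2 times it, then the intrinsics apply), "eye" and "orientation" of the camera in the world; the wrist camera has in their place "tool_from_camera" (4x4, takes a point from camera to tool coordinates, whose origin is the TCP and whose axes are the flange's). Camera axes: x right, y down, z forward; pixel columns grow to the right and rows downward; lengths in m; the calibration is good to about 2 mm. A picture is of the moment at which its call begins: read the wrist's pose just before it. calibration takes no time and is no camera call.
A pose or a line that the arm cannot do raises PlanningError and nothing moves.
- sign_off(): hands the job in; it is judged then, once.
The state is a dict: "time": time; "joint_pos": joint angles; "joint_velocities": joint speeds; "tau": joint torques, N m; "eef_pos": TCP position; "tool_rot": TCP orientation; "force": force on the tool from outside, world axes, zero at the start; "ft_torque": the same for the moment, N m; "opening": opening from 0.0 (shut) to 1.0 (fully open); "grip_force": force on a finger pad.
Only numpy, scipy, OpenCV 4.12 (cv2) and the standard library are available. Lean on these libraries where they do the work, as an engineer would, in place of code of your own. Each camera call takes 0.05 s, during which the arm holds its last target. There are 200 camera calls.

## Working session

There is one attempt and no reset: what is moved stays moved. The work goes in short steps, each a Python script; the robot and the scene stay as the last script left them, time stands still between calls to the robot, and variables do not carry over. Pictures are saved under pics/ and viewed, at most 10 in all, crops included, and the job is handed in when it is done.

```bash
mkdir -p pics
python3 - <<'E'
from cell import *
import cv2,numpy as np
for n in("scene","top"):
    p,d=camera(n); cv2.imwrite(f"pics/{n}0.png",p); np.save(f"{n}_d.npy",d); print(n,calibration(n),(d>0).mean())
print(read_state())
E
```

```text
scene {'fovy': 43.668116394426804, 'cx': 277.1920146618835, 'cy': 208.46098655217452, 'k1': -0.0006323568353625823, 'eye': array([1.18786382, 0.618252  , 1.2291923 ]), 'orientation': array([ 0.37884888,  0.86732541, -0.29529265, -0.13046994])} 0.9959013605442177
top {'fovy': 56.968034102485305, 'cx': 284.49710798445136, 'cy': 210.33522082940328, 'k1': -0.0534773251105385, 'eye': array([ 0.46594388, -0.00633919,  1.06408332]), 'orientation': array([-0.69837935,  0.71536015, -0.01165988,  0.01975315])} 0.9959183673469387
{'time': 0.1, 'joint_pos': array([-1.21191559e+00,  2.64704864e-01,  1.60525751e+00,  1.35274102e-05,
        1.27368208e+00, -3.69594006e-02]), 'joint_velocities': array([ 0.00048473, -0.00135773, -0.00402161, -0.00067487, -0.00092711,
        0.00182077]), 'tau': array([ 6.02961100e-04, -5.16705680e+01, -3.68590021e+01,  2.01087420e-05,
        6.27550078e-03, -3.46843514e-07]), 'eef_pos': array([ 0.26000114, -0.62219711,  0.23005744]), 'tool_rot': array([ 9.80477551e-01,  1.96628378e-01, -1.58035840e-04, -1.01367613e-03]), 'force': array([ 0.25029052, -0.15304502,  0.08755061]), 'ft_torque': array([0.03050184, 0.01614551, 0.05934271]), 'grip_force': 0.0, 'opening': 1.0014605175748799}
```

View pics/top0.png

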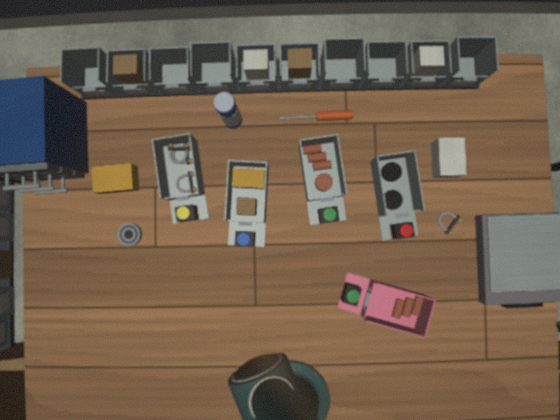

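View pics/scene0.png

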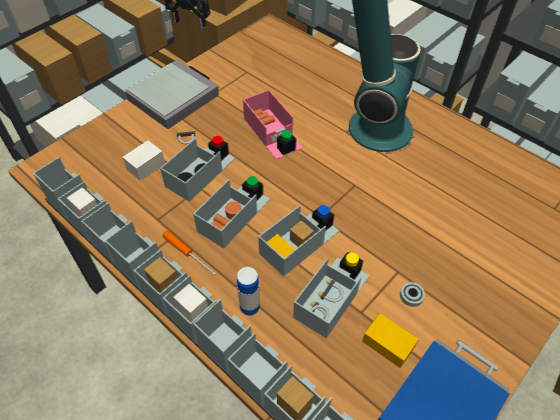

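```bash
cat > h.py <<'E'
import numpy as np,cv2
from scipy.spatial.transform import Rotation as R
from cell import *
RNG={'yellow':((22,120,90),(34,255,255)),'blue':((105,120,60),(125,255,255)),'green':((50,100,50),(80,255,255)),'red':((174,120,60),(180,255,255))}
def cloud(n,d,pose=None):
    c=calibration(n); h,w=d.shape; f=h/2/np.tan(np.radians(c['fovy'])/2)
    v,u=np.mgrid[:h,:w]; xd=(u-c['cx'])/f; yd=(v-c['cy'])/f
    x,y=xd,yd
    for _ in range(6):
        s=1+c['k1']*(x*x+y*y); x,y=xd/s,yd/s
    if n=='wrist':
        T=np.eye(4);T[:3,:3]=R.from_quat(pose[1]).as_matrix();T[:3,3]=pose[0];T=T@c['tool_from_camera']
        Q,e=T[:3,:3],T[:3,3]
    else: Q,e=R.from_quat(c['orientation']).as_matrix(),c['eye']
    ray=np.stack([x,y,np.ones_like(x)],-1)@Q.T
    return e+ray*d[...,None], ray, e
def caps(n,p,d,pose=None):
    P,ray,e=cloud(n,d,pose); hsv=cv2.cvtColor(p,cv2.COLOR_BGR2HSV)
    for k,(a,b) in RNG.items():
        m=cv2.inRange(hsv,a,b)
        N,L,S,C=cv2.connectedComponentsWithStats(m)
        for i in range(1,N):
            if not 20<S[i,4]<(1500 if n!='wrist' else 9000): continue
            q=P[L==i]; zt=np.percentile(q[:,2],80); 
            if not .05<zt<.085: continue
            t=(L==i)&(abs(P[...,2]-zt)<.004)
            uv=np.argwhere(t)
            r=ray[t]; on=e+r*((.072-e[2])/r[:,2])[:,None]
            mid=(on.min(0)+on.max(0))/2
            print(n,k,'px',C[i].round(),S[i,4],'z',zt.round(4),'cent',on.mean(0)[:2].round(4),'mid',mid[:2].round(4),'ext',np.ptp(on,0)[:2].round(3))
E
python3 - <<'E'
from h import *
for n in('top','scene'): caps(n,cv2.imread(f'pics/{n}0.png'),np.load(f'{n}_d.npy'))
p=cv2.imread('pics/top0.png')[120:320,140:450]; cv2.imwrite('pics/crop.png',cv2.resize(p,None,fx=2.5,fy=2.5,interpolation=3))
E
```

```text
top yellow px [183. 213.] 141 z 0.0737 cent [0.5108 0.2682] mid [0.5098 0.2681] ext [0.031 0.029]
top blue px [243. 239.] 114 z 0.0745 cent [0.4401 0.1121] mid [0.4405 0.1114] ext [0.028 0.028]
top green px [329. 214.] 112 z 0.0738 cent [ 0.4986 -0.11  ] mid [ 0.498  -0.1094] ext [0.026 0.031]
top green px [352. 296.] 103 z 0.0738 cent [ 0.2879 -0.1635] mid [ 0.2865 -0.1647] ext [0.028 0.026]
scene yellow px [352. 259.] 148 z 0.0718 cent [0.5165 0.2669] mid [0.5163 0.2679] ext [0.034 0.032]
scene yellow px [391. 337.] 1271 z 0.0508 cent [0.6256 0.4675] mid [0.6262 0.467 ] ext [0.075 0.109]
scene blue px [323. 211.] 128 z 0.0721 cent [0.446  0.1116] mid [0.4474 0.1119] ext [0.032 0.032]
scene green px [286. 135.] 94 z 0.0719 cent [ 0.2937 -0.1652] mid [ 0.2931 -0.1649] ext [0.034 0.034]
scene green px [252. 182.] 112 z 0.0718 cent [ 0.5039 -0.1089] mid [ 0.5042 -0.1096] ext [0.031 0.03 ]
```

View pics/crop.png

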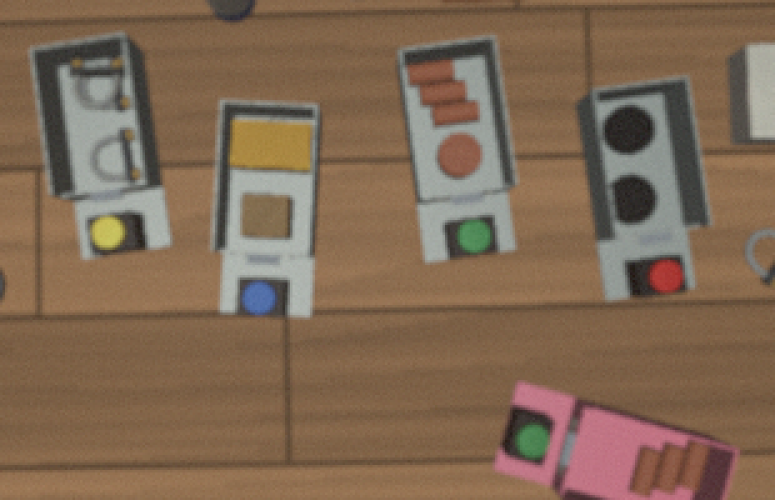

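Candidates in the top view are:
- Yellow: cap (183,213). The yellow carton (112,178) and the yellow box in the blue bin are not buttons.
- Blue: cap (243,239). The can and the drawer unit are not buttons.
- Green: cap (329,214) on the steel bin. Cap (352,296) is on the pink look-alike, so I reject it.
- Red: cap (403,230), to be left up.

The crop confirms this choice. The two views differ by about 6 mm in x, so I'll refine with the wrist camera.

Run:
```python
from h import *
command_gripper(0.0)
for nm,(x,y) in {'green':(.501,-.1095),'blue':(.443,.112),'yellow':(.513,.2675)}.items():
    goto([x-.0,y,.22],[1,0,0,0])
    s=read_state(); p,d=camera('wrist'); print(nm,s['eef_pos'],s['tool_rot'].round(4),s['time'],s['force'])
    cv2.imwrite(f'pics/w_{nm}.png',p); np.save(f'w_{nm}.npy',d)
    caps('wrist',p,d,(s['eef_pos'],s['tool_rot']))
    P,_,_=cloud('wrist',d,(s['eef_pos'],s['tool_rot'])); print('table z',np.percentile(P[d>0][:,2],[5,20,50]))
ps=[cv2.resize(cv2.imread(f'pics/w_{n}.png'),(390,292)) for n in('yellow','blue')]
cv2.imwrite('pics/w_all.png',np.hstack(ps))
```

```text
green [ 0.50114637 -0.11017134  0.22013104] [ 1.e+00 -3.e-04  1.e-04  2.e-04] 2.9083 [-0.19589677 -0.13919974 -0.24988638]
wrist blue px [ 20. 259.] 1324 z 0.0724 cent [0.4416 0.1078] mid [0.4417 0.108 ] ext [0.034 0.034]
wrist green px [276. 194.] 1388 z 0.0725 cent [ 0.4993 -0.1127] mid [ 0.4997 -0.1128] ext [0.032 0.033]
table z [-8.81583784e-04 -5.94274379e-05  3.50079203e-03]
blue [0.4435182  0.11133982 0.22012067] [ 1.e+00 -0.e+00  3.e-04  3.e-04] 3.875 [ 0.92695104 -0.206544   -0.09367118]
wrist yellow px [ 71. 105.] 1766 z 0.0725 cent [0.5115 0.2646] mid [0.5114 0.2646] ext [0.033 0.034]
wrist blue px [275. 195.] 1402 z 0.0725 cent [0.4409 0.1096] mid [0.4409 0.1095] ext [0.033 0.033]
wrist green px [547. 124.] 1048 z 0.0721 cent [ 0.4977 -0.1023] mid [ 0.499  -0.1022] ext [0.032 0.019]
wrist green px [553. 351.] 300 z 0.0714 cent [ 0.289  -0.1522] mid [ 0.2887 -0.1525] ext [0.028 0.012]
table z [-0.00100299 -0.0002548   0.0010701 ]
yellow [0.51305491 0.26654406 0.21929156] [ 1.e+00 -1.e-04 -7.e-04  7.e-04] 4.6417 [ 0.20626475 -0.35435785 -0.00176408]
wrist yellow px [45. 65.] 8474 z 0.0507 cent [0.6092 0.4334] mid [0.6092 0.4357] ext [0.067 0.077]
wrist yellow px [274. 194.] 1458 z 0.0724 cent [0.5118 0.2656] mid [0.512  0.2654] ext [0.033 0.033]
wrist blue px [452. 271.] 1387 z 0.0721 cent [0.442  0.1112] mid [0.4422 0.1115] ext [0.034 0.034]
table z [-0.00095818 -0.00016473  0.00281775]
```

View pics/w_all.png

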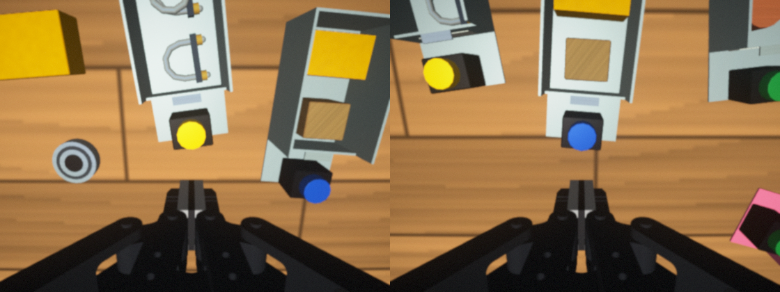

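The wrist views show the yellow cap at about (191,135) left and the blue one at (581,136) right, both clear, with all three views agreeing to about 3 mm. Pressing yellow now.

```bash
cat >> h.py <<'E'
def press(x,y):
    goto([x,y,.15],[1,0,0,0]); movel([x,y,.082],speed=.08); sleep(.3)
    f0=read_state()['force']
    hit=movel([x,y,.0565],speed=.01,stop_force=8)
    s=read_state(); print('hit',hit,s['eef_pos'].round(4),(s['force']-f0).round(2))
    movel([x,y,.15],speed=.06); s=read_state(); print('t',s['time'],(s['force']-f0).round(2))
E
python3 - <<'E'
from h import *
press(.512,.2658)
goto([.512,.2658,.22],[1,0,0,0])
s=read_state(); p,d=camera('wrist'); caps('wrist',p,d,(s['eef_pos'],s['tool_rot']))
E
```

```text
hit True [0.512  0.2658 0.0596] [-0.88 -0.21  6.59]
t 10.075 [0.77 0.24 1.17]
wrist yellow px [47. 67.] 8625 z 0.0507 cent [0.6091 0.4352] mid [0.6091 0.4375] ext [0.068 0.08 ]
wrist yellow px [275. 192.] 1329 z 0.0626 cent [0.5142 0.2656] mid [0.5143 0.2657] ext [0.032 0.032]
wrist blue px [451. 271.] 1368 z 0.0721 cent [0.442  0.1112] mid [0.4422 0.1115] ext [0.034 0.034]
```

Yellow is 10 mm down (cap top 72.4 to 62.6 mm). Blue and green next, checking each.

Run:
```python
from h import *
for x,y in((.4418,.1105),(.500,-.111)):
    press(x,y); goto([x,y,.22],[1,0,0,0])
    s=read_state(); p,d=camera('wrist'); caps('wrist',p,d,(s['eef_pos'],s['tool_rot']))
    _,_,C=None,None,None
    if s['eef_pos'][1]>0:
        # go on only if blue is down
        P,_,_=cloud('wrist',d,(s['eef_pos'],s['tool_rot'])); z=P[190:198,272:280,2].mean(); print('blue z',z)
        if z>.0645: break
goto([.35,-.4,.3],[1,0,0,0]); sleep(.5)
p,d=camera('scene'); cv2.imwrite('pics/scene1.png',p); caps('scene',p,d); 
p,d=camera('top'); caps('top',p,d); print(read_state()['time'])
```

```text
hit True [0.4419 0.1105 0.0594] [-1.59  1.14  8.67]
t 16.275 [0.1  1.01 1.17]
wrist yellow px [ 77. 105.] 1593 z 0.0625 cent [0.5116 0.2594] mid [0.5112 0.2595] ext [0.032 0.033]
wrist blue px [275. 193.] 1300 z 0.0625 cent [0.443  0.1096] mid [0.4429 0.1099] ext [0.032 0.032]
wrist green px [546. 123.] 1120 z 0.0722 cent [ 0.4977 -0.1033] mid [ 0.4989 -0.1033] ext [0.032 0.02 ]
wrist green px [553. 350.] 335 z 0.0716 cent [ 0.2887 -0.1529] mid [ 0.289  -0.1528] ext [0.028 0.013]
blue z 0.061812116860468294
hit True [ 0.5001 -0.111   0.0595] [-2.17  0.52  6.99]
t 22.6583 [-0.18 -0.16 -1.25]
wrist blue px [ 25. 256.] 1159 z 0.0624 cent [0.4458 0.1007] mid [0.4461 0.1007] ext [0.032 0.034]
wrist green px [275. 193.] 1282 z 0.0625 cent [ 0.5015 -0.1127] mid [ 0.5014 -0.1128] ext [0.032 0.032]
scene yellow px [351. 260.] 129 z 0.0621 cent [0.5221 0.2706] mid [0.5225 0.2698] ext [0.033 0.032]
scene yellow px [391. 336.] 1254 z 0.0509 cent [0.6249 0.4678] mid [0.6252 0.467 ] ext [0.073 0.109]
scene blue px [323. 212.] 108 z 0.0623 cent [0.4523 0.116 ] mid [0.452  0.1165] ext [0.032 0.032]
scene green px [286. 135.] 94 z 0.0714 cent [ 0.2932 -0.1646] mid [ 0.2947 -0.1652] ext [0.033 0.033]
scene green px [252. 183.] 98 z 0.0626 cent [ 0.5103 -0.1034] mid [ 0.5097 -0.104 ] ext [0.031 0.032]
scene red px [261.  99.] 36 z 0.0674 cent [ 0.2183 -0.3472] mid [ 0.2176 -0.3469] ext [0.017 0.017]
scene red px [256. 106.] 40 z 0.0548 cent [ 0.2646 -0.3483] mid [ 0.2646 -0.3474] ext [0.018 0.006]
top yellow px [184. 213.] 140 z 0.0643 cent [0.5102 0.2661] mid [0.5097 0.2667] ext [0.031 0.031]
top blue px [244. 239.] 113 z 0.0643 cent [0.4402 0.111 ] mid [0.4404 0.1113] ext [0.028 0.028]
top green px [329. 214.] 107 z 0.0644 cent [ 0.4981 -0.1089] mid [ 0.4969 -0.1093] ext [0.028 0.031]
top green px [353. 296.] 103 z 0.0741 cent [ 0.2877 -0.1639] mid [ 0.2889 -0.1636] ext [0.028 0.028]
24.9583
```

View pics/scene1.png

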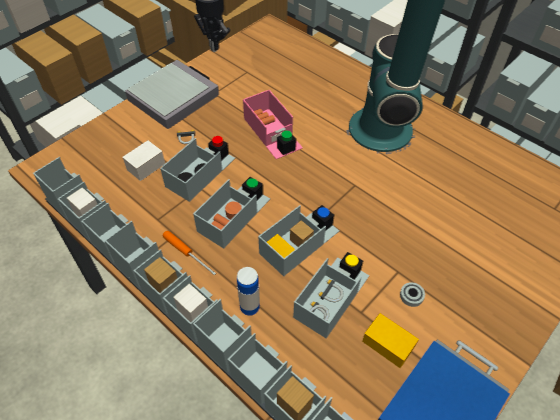

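The picture shows yellow (351,260), blue (323,212) and green (252,183) down, and red (217,142) still up. Nothing has moved and the arm is clear.

```bash
python3 -c "from cell import *;print(sign_off())"
```

```text
the job is handed in; nothing more can be done
None
```

The yellow, blue and green buttons were pressed in that order, and the cameras show each about 10 mm down; red was left up, nothing around visibly moved, and the job was handed in (no verdict was returned).

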